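# Clamp a small wooden plane in the bench vise

### The job

Get the little wooden plane body (the one with the knob) held in the machine vise for filing: first take the leftover offcut out of the vise and put it in the steel tray, then stand the plane sole-down on the vise bed, lengthwise across the middle of the jaws, and crank the sliding jaw onto it. Walnut bruises, so clamp gently: about a quarter turn beyond the point where it is nipped between both jaws, no more. Leave the other things on the bench as they are.

Things in the scene. Friction and masses are not known exactly. Their poses are not given: they have to be found in the camera images.
- vise: grey machine vise, fixed on a 200 x 120 x 20 mm board. Origin at board underside (bench height) in the middle. Its x axis is the screw axis pointing from the crank to the fixed jaw. Flat bed at z = 62 mm; fixed jaw face at x = +50 mm, jaw 30 mm thick and 84 mm wide, jaw tops at z = 86 mm; screw bearing x -86 to -70 mm, top z = 90 mm. Its place and yaw change between starts
- jaw: sliding jaw, 34 x 64 x 24 mm, faced with springy black rubber 8 mm thick that yields up to 6 mm (10 N per mm). Origin on the unsqueezed rubber face (facing the fixed jaw, along vise +x) at bed level, mid-width. At crank 0 that face is at vise x = -16 mm (66 mm from the fixed jaw); it starts 52 to 64 mm from it. Moved by the crank only (self-locking screw, 16 mm a turn)
- crank (a joint): angle of the crank about the vise's +x axis, rad, 0 = jaw fully open with the handle straight up; grows as the jaw closes (clockwise seen from the crank's end), several turns; the jaw's advance is 2.55 mm per rad. Turning needs about 6 N at the handle, and a little more as the jaw squeezes something (7 N more per 100 N of clamping)
- crank_grip (a point): point to grip on the crank's handle: on the centre line of a free-spinning round sleeve, 14 mm diameter, 68 mm long, parallel to the vise's x axis; 36 mm from the screw axis, 43 mm outward of the crank arm and 25 mm from the sleeve's outer end. It circles in the plane vise x = -148 mm, and does not move along the axis
- crank_axis (a point): centre of that circle: on the screw axis, at vise x = -148 mm, 75 mm above the bench
- plane: the workpiece: small plane body of dark oiled walnut, 100 (x) x 30 (y) x 46 (z) mm, with an open throat (a 24 x 18 mm slot in the top near the middle) and a round knob 22 mm wide and 24 mm high on top at x = +36 mm. Origin at the centre of its sole (underside), z up. Clamped, its x axis lies along the vise's y axis (either way round), its 30 mm width between the jaws
- offcut: leftover pale wooden offcut, 22 (x) x 60 (y) x 44 (z) mm, standing loose on the vise bed between the jaws; origin at the centre of its underside
- tray: open dark steel tray fixed on the bench, 120 (x) x 150 (y) x 35 (z) mm outside, walls and floor 4 mm; origin at the centre of its underside
- block: bystander: plain dark wooden block 105 x 36 x 40 mm without knob or slot; origin at underside centre
- oilcan: bystander: steel oil can with a spout, 66 mm diameter, 125 mm high, standing; origin at underside centre
- hammer: bystander: hammer 260 mm long, head 78 mm wide, lying; origin at its middle on the bench
- screwdriver: bystander: screwdriver 200 mm long, lying; origin at its middle
- wrench: bystander: wrench 180 mm long, 8 mm thick, lying; origin at its middle
- jar: bystander: glass jar 60 mm diameter, 85 mm high; origin at underside centre
- brush: bystander: flat brush 200 mm long, lying; origin at its middle
Mind the look-alikes: they are no part of the job. There is more than one size of the offcut; the one meant has the size given above.

How it is judged:
By the outcome, as a careful person would: the job done as asked, in the order asked, and still so for the second after the job is handed in, with the robot touching nothing.
It also fails if it takes over 72 s, if anything falls off the work surface, if the arm or the gripper's body presses on something with over 40 N, if the wrist force passes 120 N, or if a joint passes its speed limit or range.

### The arm

A 6-joint arm with a two-finger parallel gripper is mounted at the origin on the work surface. World frame = base frame: x ahead of the robot, y to its left, z up, the work surface at z = 0. Lengths are in m, angles in rad, forces in N, time in s.
With the tool pointing down it reaches from about 0.35 to 0.975 m from the base axis. Payload 4.9 kg.
Tool frame: the origin (TCP) lies midway between the tips of the shut fingers; the grasp point (between the pads) lies manip.grip_depth behind it (manip.grip_depth is the distance from the TCP to the grasp point, in m); z points along the fingers, x is the direction in which the jaws open and shut, and the axes are right-handed (so a half turn about z gives the same grasp; the last joint's range is limited). The gripper opens to 85 mm and grips with 20 to 120 N. Pads are 22 mm wide; open, the fingers measure 114 mm over their backs; the gripper's body (76 mm by 85 mm) begins 54 mm behind the grasp point. The pads swing forward as they close: fully open they stand 13 mm farther back than shut.
Start: joints at [-1.45, 0.053, 1.613, -0, 1.476, -0.119], TCP at [0.148, -0.607, 0.231] pointing down, gripper open.
Joint ranges: [-3.01, 3.01], [-1.01, 2.22], [0.06, 2.58], [-1.02, 4.17], [0.09, 2.62], [-3.14, 3.14]. Speed limits (rad/s): [2.57, 2.57, 3.14, 3.14, 3.14, 3.14].

### API

Orientations are given as a unit quaternion [w, x, y, z].
In Python, from plant import state, grab_frame, ticket, manip gives the robot as it stands.
- The arm moves only by the tool carry_out, never from a script. Its argument "moves" is a list that holds one entry, the list of rows, each a list of 7 numbers: the turn, a rotation vector about the tool's x, y, z each as a share of 5 degrees, from -1 to 1, then the shift along the tool's x, y, z each as a share of 0.04 m, from -1 to 1, then the gripper command: -1 is shut, 1 is fully open, values between are in proportion. A call has 1 to 8 rows; each row shifts and turns the commanded pose from where the row before left it, along the tool's axes as they then stand; what a row does not reach is not made up. A row lasts 1/12 s, in which the tool goes at most 41.7 mm and 7.16 degrees, less where a joint would pass 70% of its speed; a pose out of reach is approached as far as the arm can. A call with a number of a shift or a turn outside -1 to 1 is refused whole. A call with a gripper value outside its range is refused whole. The fingers move at their own pace and stop on an object; the grip force is fixed at half the most. Time passes only in rows, so rows that do not move let the fingers close. It gives the time, the measured TCP pose, the force and the opening at its end, in the units of the state.
- state(): the state, without advancing time (a new reading comes with each control period).
- grab_frame(name): name is "scene" or "side" or "wrist"; returns a dict with "frame" (420x560x3 uint8, red, green, blue), "z_map" (420x560 float32, m along the optical axis (not along the pixel's ray), 0 where there is no reading), "K" (3x3 intrinsics, pixels), "k1" (the pictures are not rectified: a ray, as slopes to the right and down, at radius r is drawn at 1 + k1 r^2 times it, then the intrinsics apply), "world_from_camera" (4x4, takes a point from camera to world coordinates); the wrist camera has in their place "hand_eye" (4x4, takes a point from camera to tool coordinates, whose origin is the TCP and whose axes are the tool frame's). Camera axes: x right, y down, z forward; pixel columns grow to the right and rows downward; lengths in m; the calibration is good to about 2 mm. A picture is of the moment at which its call begins: read the wrist's pose just before it.
- ticket.job_done(): hands the job in, once; it reports no verdict.
The state is a dict: "time": time; "joint_pos": joint angles; "joint_vel": joint speeds; "joint_efforts": joint torques, N m; "tool_pos": TCP position; "tool_rot": TCP orientation; "contact_force": force on the tool from outside, world axes, zero at the start; "ft_torque": the same for the moment, N m; "gripper_width": opening from 0.0 (shut) to 1.0 (fully open).
Only numpy, scipy, OpenCV 4.12 (cv2) and the standard library are available. Lean on these libraries where they do the work, as an engineer would, in place of code of your own. Each camera call takes 0.05 s, during which the arm holds its last target.

## Working session

There is one attempt and no reset: what is moved stays moved. The work goes in short steps, Python scripts to look and compute and a tool call to move; the robot and the scene stay as the last step left them, time stands still between calls to the robot, and variables do not carry over. Pictures are saved under pics/ and viewed, and the job is handed in when it is done.

Besides the shell and the picture viewer there is one more tool, called after ">>>" by a JSON object that holds its "fn" and its "kwargs", one argument or row to a line. carry_out: Moves the arm, as the interface text tells. Shift numbers are shares of 0.04 m and turn numbers shares of 5 degrees, none past 1 either way. Its arguments: {"type":"object","properties":{"moves":{"type":"array"}},"required":["moves"]}

```bash
ls; mkdir -p pics
cat > h.py <<'E'
import numpy as np, cv2
from plant import state, grab_frame, ticket, manip
from scipy.spatial.transform import Rotation as R
def T_tool(s):
    q=s["tool_rot"]; T=np.eye(4); T[:3,:3]=R.from_quat([q[1],q[2],q[3],q[0]]).as_matrix(); T[:3,3]=s["tool_pos"]; return T
def grab(name,fn=None):
    s=state(); f=grab_frame(name)
    f["T"]=f["world_from_camera"] if name!="wrist" else T_tool(s)@f["hand_eye"]
    f["T"]=np.array(f["T"]); f["K"]=np.array(f["K"])
    if fn:
        cv2.imwrite(f"pics/{fn}.png",f["frame"][:,:,::-1]); np.savez(f"pics/{fn}.npz",frame=f["frame"],z_map=f["z_map"],K=f["K"],k1=f["k1"],T=f["T"])
    return f
def load(fn): return dict(np.load(f"pics/{fn}.npz"))
def slopes(f,uv):
    uv=np.atleast_2d(np.array(uv,float)); D=np.array([float(f["k1"]),0,0,0,0])
    K=f["K"]; d=np.stack([(uv[:,0]-K[0,2])/K[0,0],(uv[:,1]-K[1,2])/K[1,1]],1)
    x=d.copy()
    for _ in range(30): x=d/(1+D[0]*(x**2).sum(1,keepdims=True))
    return x
def onplane(f,uv,z):
    x=slopes(f,uv); d=np.c_[x,np.ones(len(x))]@f["T"][:3,:3].T; o=f["T"][:3,3]
    return o+d*((z-o[2])/d[:,2])[:,None]
def cloud(f):
    h,w=f["z_map"].shape; v,u=np.mgrid[:h,:w]; x=slopes(f,np.c_[u.ravel(),v.ravel()])
    z=f["z_map"].ravel()[:,None]; P=np.c_[x*z,z]@f["T"][:3,:3].T+f["T"][:3,3]
    P[z[:,0]==0]=np.nan
    return P.reshape(h,w,3)
def proj(f,P):
    P=np.atleast_2d(P); c=(P-f["T"][:3,3])@f["T"][:3,:3]; s=c[:,:2]/c[:,2:]; s=s*(1+float(f["k1"])*(s**2).sum(1,keepdims=True))
    return s*[f["K"][0,0],f["K"][1,1]]+[f["K"][0,2],f["K"][1,2]]
E
python3 - <<'E'
from h import *
print(state()); print({k:getattr(manip,k) for k in dir(manip) if k[0]!='_'})
for n in("scene","side","wrist"): 
    f=grab(n,n+"0"); print(n,f["K"].tolist(),f["k1"],f["T"].round(3).tolist())
E
```

```text
pics
{'time': 0.0, 'joint_pos': array([-1.45002717e+00,  5.33632613e-02,  1.61427913e+00, -8.59763049e-07,
        1.47601636e+00, -1.19006572e-01]), 'joint_vel': array([-0.00050872, -0.00036888, -0.00109805, -0.00119582, -0.0002301 ,
       -0.00133312]), 'joint_efforts': array([ 1.28288990e-03, -3.93680227e+01, -3.70176494e+01, -3.01775390e-05,
        6.94515111e-03,  4.64667291e-07]), 'tool_pos': array([ 0.14834878, -0.60649934,  0.23006794]), 'tool_rot': array([-7.29530323e-04,  7.86601403e-01, -6.17460254e-01, -7.31423005e-04]), 'contact_force': array([-0.31180482, -0.29902013, -0.20533884]), 'ft_torque': array([-0.0040613 ,  0.02905396, -0.04027861]), 'gripper_width': 1.0002146565332544}
{'IKError': <class 'plant.IKError'>, 'grip_depth': 0.0187}
scene [[527.1462940310852, 0.0, 278.19235750609846], [0.0, 527.1462940310852, 206.68784252986467], [0.0, 0.0, 1.0]] -0.05970036933354656 [[0.27, 0.543, -0.795, 1.486], [0.963, -0.162, 0.217, -0.271], [-0.011, -0.824, -0.567, 0.755], [0.0, 0.0, 0.0, 1.0]]
side [[511.99660310356387, 0.0, 283.4016076113226], [0.0, 511.99660310356387, 215.98839717789147], [0.0, 0.0, 1.0]] -0.1291606596475835 [[-0.814, -0.373, 0.445, 0.072], [-0.58, 0.492, -0.649, 0.718], [0.023, -0.787, -0.617, 0.793], [0.0, 0.0, 0.0, 1.0]]
wrist [[309.1922532180796, 0.0, 282.1153315392438], [0.0, 309.1922532180796, 207.1037247988146], [0.0, 0.0, 1.0]] -0.05442350697644581 [[0.238, -0.935, -0.261, 0.215], [-0.971, -0.23, -0.062, -0.591], [-0.002, 0.269, -0.963, 0.373], [0.0, 0.0, 0.0, 1.0]]
```

View pics/scene0.png

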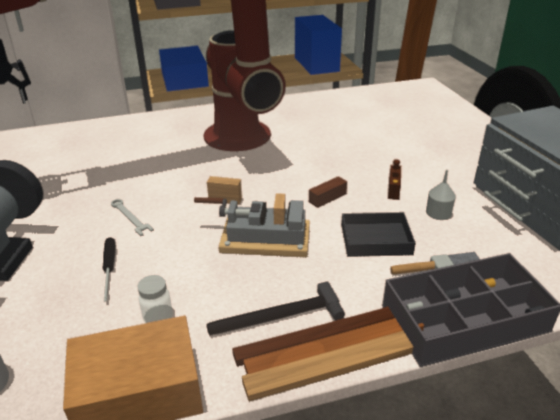

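View pics/side0.png

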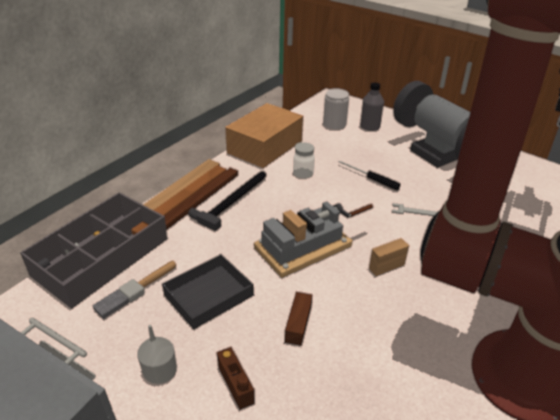

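View pics/wrist0.png

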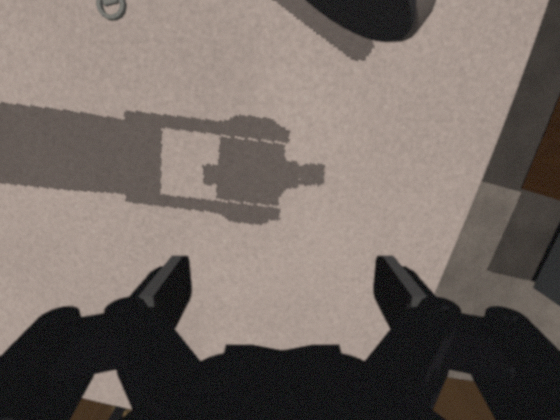

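Scene view: the vise is at (265,225) with the pale offcut at (280,208) between its jaws. A second pale block on the bench is at (224,188). The dark wooden candidates are (395,180), which has a knob and throat (side view (235,375)), and (328,190), which is plain (side view (298,318)). The tray is at (377,233). I'll confirm with enlarged crops.

Run:
```python
from h import *
f=load("scene0"); g=load("side0")
a=f["frame"][150:270,180:440,::-1]; b=g["frame"][190:410,160:440,::-1]
a=cv2.resize(a,None,fx=3,fy=3,interpolation=cv2.INTER_CUBIC); b=cv2.resize(b,None,fx=2.6,fy=2.6,interpolation=cv2.INTER_CUBIC)
cv2.imwrite("pics/c1.png",a); cv2.imwrite("pics/c2.png",b)
for n,F in(("scene",f),("side",g)):
    P=cloud(F); print(n,np.isnan(P[...,0]).mean())
    pts={"scene":[(280,200),(296,215),(377,235),(395,168),(395,185),(328,188),(224,183),(265,240),(225,210),(345,270)],"side":[(294,222),(283,240),(208,290),(228,355),(240,380),(299,310),(388,250),(360,208)]}[n]
    for u,v in pts: print((u,v),P[v,u].round(3))
```

```text
scene 0.043958333333333335
(280, 200) [ 0.55  -0.012  0.105]
(296, 215) [0.587 0.014 0.085]
(377, 235) [0.61  0.206 0.003]
(395, 168) [0.409 0.344 0.049]
(395, 185) [0.484 0.308 0.047]
(328, 188) [0.436 0.146 0.038]
(224, 183) [ 0.375 -0.107  0.062]
(265, 240) [ 0.587 -0.058  0.031]
(225, 210) [ 0.519 -0.131  0.081]
(345, 270) [0.702 0.089 0.003]
side 0.004026360544217687
(294, 222) [ 0.539 -0.003  0.106]
(283, 240) [0.536 0.041 0.087]
(208, 290) [0.622 0.19  0.005]
(228, 355) [0.458 0.316 0.048]
(240, 380) [0.399 0.354 0.07 ]
(299, 310) [0.421 0.147 0.04 ]
(388, 250) [ 0.351 -0.092  0.062]
(360, 208) [ 0.461 -0.161  0.084]
```

View pics/c1.png

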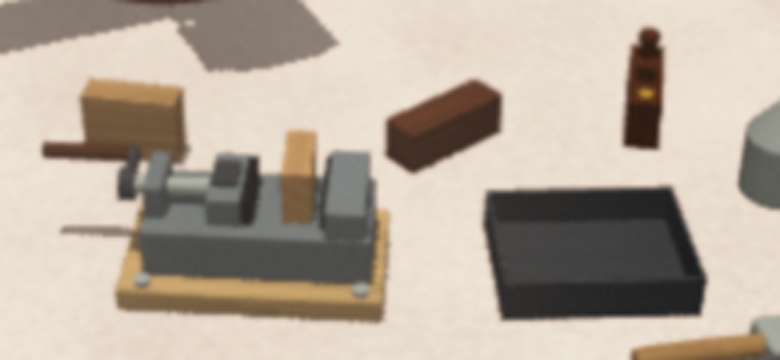

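View pics/c2.png

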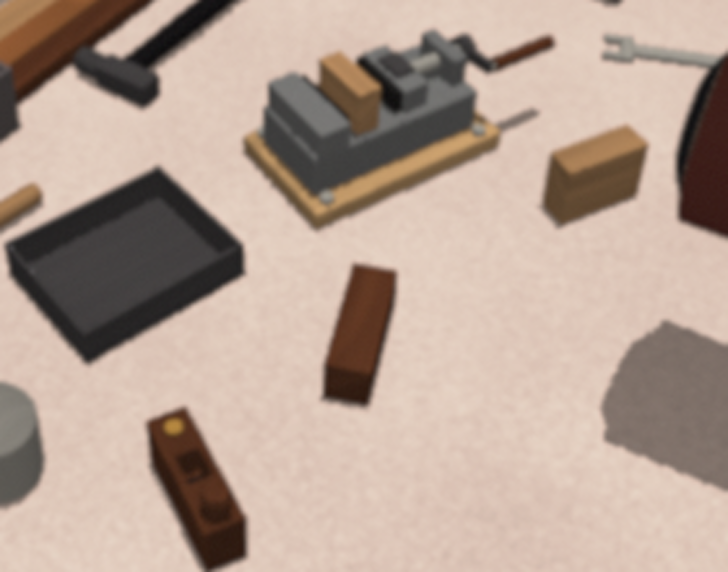

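The plane is the one at scene (395,180), with knob and throat. The dark block has neither. The offcut in the vise tops out at 0.106 m, which is bed + 44 mm, so its size fits. The bench one is 62 mm tall, so it's the decoy. Next I'll measure the poses.

```bash
cat > fit.py <<'E'
from h import *
def region(names,c,r,z0,z1):
    out=[]
    for n in names:
        P=cloud(load(n)).reshape(-1,3); m=(np.hypot(P[:,0]-c[0],P[:,1]-c[1])<r)&(P[:,2]>z0)&(P[:,2]<z1); out.append(P[m])
    return out
def rect(Q): 
    (c,s,a)=cv2.minAreaRect((Q[:,:2]*1000).astype(np.float32)); return np.round(c,1),np.round(s,1),round(a,1)
E
python3 - <<'E'
from fit import *
for nm,c,r,z0,z1 in [("offcut",(.545,-.005),.06,.1,.112),("fixedjaw",(.56,.03),.07,.08,.092),("board",(.55,-.04),.15,.015,.026),("planetop",(.44,.33),.09,.04,.052),("knob",(.40,.354),.04,.06,.08),("tray",(.61,.2),.13,.028,.045),("trayfloor",(.61,.2),.13,.002,.008),("block",(.43,.15),.1,.03,.046),("off2",(.36,-.1),.08,.055,.07)]:
    for n,Q in zip("cs",region(["scene0","side0"],c,r,z0,z1)):
        if len(Q)>5: print(nm,n,len(Q),rect(Q),Q.mean(0).round(4), "med z",np.median(Q[:,2]).round(4))
for n in("scene0","side0"):
    P=cloud(load(n)); m=(abs(P[...,0]-.53)<.16)&(abs(P[...,1]+.05)<.16)&(P[...,2]>.035)
    im=np.zeros((500,500,3),np.uint8)+40
    for p in P[m]:
        u=int((p[1]+.25)*1250); v=int((p[0]-.35)*1250)
        if 0<=u<500 and 0<=v<500:
            col=cv2.applyColorMap(np.uint8([[min(255,(p[2]-.03)*3000)]]),cv2.COLORMAP_JET)[0,0]; cv2.circle(im,(u,v),2,col.tolist(),-1)
    cv2.imwrite(f"pics/top_{n}.png",im)
a=cv2.imread("pics/top_scene0.png"); b=cv2.imread("pics/top_side0.png"); cv2.imwrite("pics/top.png",cv2.resize(np.hstack([a,b]),(800,400)))
E
```

```text
offcut c 173 (array([552.1, -13.6]), array([21.9, 65.5]), 69.0) [ 0.5542 -0.0142  0.1055] med z 0.1056
offcut s 235 (array([547.4, -14.7]), array([24.5, 63.8]), 68.2) [ 0.5448 -0.0124  0.1063] med z 0.107
fixedjaw c 403 (array([565.,   4.]), array([61.4, 91.1]), 69.0) [0.5739 0.0109 0.0854] med z 0.0855
fixedjaw s 539 (array([564. ,  10.6]), array([63.1, 88.9]), 82.9) [0.5589 0.0149 0.0866] med z 0.087
board c 985 (array([549.1, -48.3]), array([201.8, 122.5]), 70.6) [ 0.5837 -0.056   0.0198] med z 0.0195
board s 935 (array([537.8, -45.9]), array([203.7, 120.1]), 67.1) [ 0.5145 -0.0122  0.021 ] med z 0.0212
planetop c 230 (array([433.3, 331.2]), array([ 28.9, 111. ]), 63.8) [0.4404 0.328  0.0458] med z 0.046
planetop s 695 (array([430.3, 332.3]), array([ 30. , 102.3]), 62.5) [0.4311 0.3334 0.0463] med z 0.0464
knob c 37 (array([403.1, 347.4]), array([18.9, 18.9]), 52.5) [0.4058 0.3463 0.0664] med z 0.0672
knob s 117 (array([398.1, 349.4]), array([19. , 19.8]), 75.9) [0.3963 0.3506 0.068 ] med z 0.0685
tray c 572 (array([619.1, 198.1]), array([149.5, 128.2]), 75.2) [0.6246 0.1973 0.0326] med z 0.033
tray s 784 (array([614.3, 198. ]), array([151.4, 124.7]), 75.4) [0.6123 0.1979 0.0334] med z 0.0338
trayfloor c 1427 (array([605.4, 199.3]), array([246.2, 251.6]), 12.7) [0.6086 0.201  0.0042] med z 0.0041
trayfloor s 3028 (array([607.7, 200.4]), array([259.2, 250.3]), 89.6) [0.6121 0.1981 0.0042] med z 0.004
block c 426 (array([424.7, 150.1]), array([ 43.1, 107.3]), 21.3) [0.4297 0.1482 0.0384] med z 0.0392
block s 852 (array([418.7, 151.2]), array([ 36.9, 108.4]), 22.8) [0.4161 0.1555 0.0401] med z 0.0405
off2 c 262 (array([ 358.4, -105.9]), array([83.9, 34.7]), 64.4) [ 0.3605 -0.1055  0.0599] med z 0.0602
off2 s 427 (array([ 352.9, -105.3]), array([86.2, 35.1]), 64.1) [ 0.3517 -0.1025  0.0612] med z 0.0615
```

View pics/top.png

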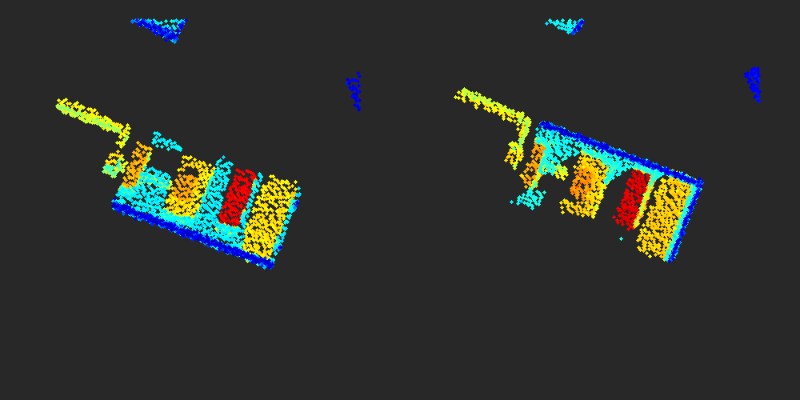

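```bash
cat > plan.py <<'E'
from h import *
import sys
def wrap(a): return (a+180)%360-180
def plan(x,y,z,yaw):
    """report: current err, yaw turn shares (about tool z), tilt fix, then shift in tool axes after the turn (shares)"""
    s=state(); T=T_tool(s); 
    cy=np.degrees(np.arctan2(T[1,0],T[0,0]))
    g=np.radians(yaw); Rg=np.array([[np.cos(g),np.sin(g),0],[np.sin(g),-np.cos(g),0],[0,0,-1.]])
    dr=R.from_matrix(T[:3,:3].T@Rg).as_rotvec(degrees=True)/5
    d=np.array([x,y,z])-T[:3,3]
    print("t%.2f pos"%s["time"],T[:3,3].round(4),"yaw %.2f"%cy,"grip %.3f"%s["gripper_width"],"F",np.round(s["contact_force"],1),"q",np.round(s["joint_pos"],2))
    print(" turn shares",dr.round(3)," shift shares after turn",(Rg.T@d/0.04).round(3)," now",(T[:3,:3].T@d/0.04).round(3))
if __name__=="__main__": plan(*map(float,sys.argv[1:5]))
E
python3 plan.py .548 -.03 .26 -111
```

```text
t0.15 pos [ 0.1484 -0.6066  0.2303] yaw -76.26 grip 1.001 F [ 0.5  0.5 -0.3] q [-1.45  0.05  1.61  0.    1.48 -0.12]
 turn shares [3.000e-03 1.900e-02 6.948e+00]  shift shares after turn [-17.038  -4.16   -0.742]  now [-11.632 -13.128  -0.72 ]
```

>>> {"fn": "carry_out", "kwargs": {
  "moves": [
    [[0, 0, 1, 0, 0, -0.1, 1], [0, 0, 1, 0, 0, -0.1, 1], [0, 0, 1, 0, 0, -0.1, 1], [0, 0, 1, 0, 0, -0.1, 1], [0, 0, 1, 0, 0, -0.1, 1], [0, 0, 1, 0, 0, -0.1, 1], [0, 0, 0.95, 0, 0, -0.1, 1]]
  ]
}}

```text
time: 0.73
tool_pos: [0.1484, -0.6068, 0.2589]
tool_rot: [0.0, -0.565, 0.825, 0.0]
contact_force: [0.7, 0.3, -0.1]
gripper_width: 1.0
```

>>> {"fn": "carry_out", "kwargs": {
  "moves": [
    [[0, 0, 0, -0.95, -0.23, 0, 1], [0, 0, 0, -0.95, -0.23, 0, 1], [0, 0, 0, -0.95, -0.23, 0, 1], [0, 0, 0, -0.95, -0.23, 0, 1], [0, 0, 0, -0.95, -0.23, 0, 1], [0, 0, 0, -0.95, -0.23, 0, 1], [0, 0, 0, -0.95, -0.23, 0, 1], [0, 0, 0, -0.95, -0.23, 0, 1]]
  ]
}}

```text
time: 1.4
tool_pos: [0.3267, -0.3479, 0.259]
tool_rot: [0.0, -0.566, 0.824, 0.0]
contact_force: [0.1, -0.2, 1.2]
gripper_width: 0.999
```

>>> {"fn": "carry_out", "kwargs": {
  "moves": [
    [[0, 0, 0, -0.95, -0.23, 0, 1], [0, 0, 0, -0.95, -0.23, 0, 1], [0, 0, 0, -0.95, -0.23, 0, 1], [0, 0, 0, -0.95, -0.23, 0, 1], [0, 0, 0, -0.95, -0.23, 0, 1], [0, 0, 0, -0.95, -0.23, 0, 1], [0, 0, 0, -0.95, -0.23, 0, 1], [0, 0, 0, -0.95, -0.23, 0, 1]]
  ]
}}

```text
time: 2.07
tool_pos: [0.5044, -0.0903, 0.2591]
tool_rot: [-0.0, -0.566, 0.824, -0.0]
contact_force: [0.7, -0.6, 0.3]
gripper_width: 0.999
```

>>> {"fn": "carry_out", "kwargs": {
  "moves": [
    [[0, 0, 0, -0.95, -0.23, 0, 1], [0, 0, 0, -0.8, -0.23, 0, 1], [0, 0, 0, 0, 0, 0, 1]]
  ]
}}

```text
time: 2.32
tool_pos: [0.548, -0.0291, 0.2587]
tool_rot: [0.001, -0.569, 0.823, 0.001]
contact_force: [-0.2, 0.1, -0.3]
gripper_width: 1.001
```

```bash
python3 plan.py .548 -.03 .26 -111
python3 - <<'E'
from h import *
grab("wrist","wrist1"); grab("scene","scene1"); grab("side","side1")
E
```

```text
t2.32 pos [ 0.548  -0.0291  0.2587] yaw -110.69 grip 1.001 F [-0.2  0.1 -0.3] q [-0.19 -0.14  1.76  0.    1.53  1.74]
 turn shares [0.008 0.023 0.063]  shift shares after turn [ 0.02  -0.009 -0.033]  now [ 0.02  -0.009 -0.033]
```

View pics/wrist1.png

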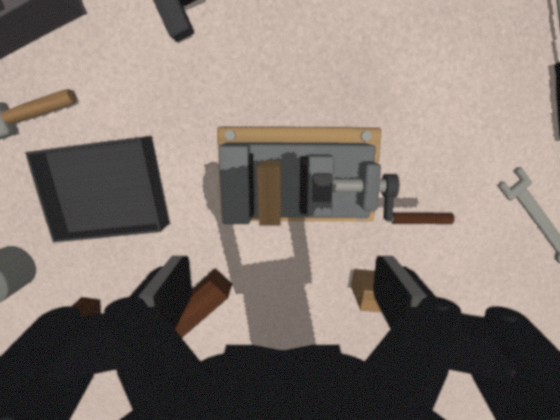

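Wrist view: fixed jaw at (235,185), offcut at (269,192), rubber face at about (303,185), crank handle at (425,218) on the robot-facing side. I'll fit from this view.

```bash
python3 - <<'E'
from fit import *
P=cloud(load("wrist1"))
for nm,c,r,z0,z1 in [("offcut",(.548,-.014),.06,.1,.112),("board",(.545,-.047),.15,.015,.026),("tray",(.615,.2),.13,.028,.045),("block",(.43,.15),.1,.03,.046)]:
    Q=region(["wrist1"],c,r,z0,z1)[0]
    if len(Q)>5: print(nm,len(Q),rect(Q),Q.mean(0).round(4))
yaw=np.radians(69); ex=np.array([np.cos(yaw),np.sin(yaw)]); ey=np.array([-ex[1],ex[0]])
C=np.array([.5445,-.047])
for n in("scene1","side1","wrist1"):
    P=cloud(load(n)).reshape(-1,3); d=P[:,:2]-C; vx=d@ex; vy=d@ey; z=P[:,2]
    def ext(m,l):
        if m.sum()>8: print(n,l,m.sum(),"vx",np.percentile(vx[m],[2,50,98]).round(4),"vy",np.percentile(vy[m],[2,50,98]).round(4),"z",np.median(z[m]).round(4))
    ext((abs(vx-.065)<.025)&(abs(vy)<.06)&(z>.081)&(z<.092),"fixed")
    ext((abs(vx+.02)<.035)&(abs(vy)<.045)&(z>.081)&(z<.1),"jaw")
    ext((abs(vx-.025)<.02)&(abs(vy)<.045)&(z>.1)&(z<.112),"offcut")
    ext((vx>-.18)&(vx<-.125)&(abs(vy)<.06)&(z>.03),"handle")
    ext((vx>-.112)&(vx<-.098)&(abs(vy)<.06)&(z>.03),"arm")
    # rubber: dark pixels
# yaw via edges of fixed jaw in wrist
E
python3 - <<'E'
import cv2
a=cv2.imread("pics/wrist1.png")[110:250,200:480]; cv2.imwrite("pics/c3.png",cv2.resize(a,None,fx=2.8,fy=2.8,interpolation=cv2.INTER_CUBIC))
E
```

```text
offcut 1344 (array([549. , -15.5]), array([21.7, 59.7]), 69.3) [ 0.5501 -0.0162  0.1066]
board 3084 (array([542.6, -48.2]), array([200.2, 120.6]), 69.1) [ 0.5735 -0.0661  0.0207]
tray 1980 (array([616.4, 196.8]), array([152.4, 120.8]), 75.7) [0.6157 0.1991 0.0341]
block 1421 (array([423.7, 144.3]), array([36.5, 96.1]), 23.1) [0.4266 0.1337 0.0401]
scene1 fixed 361 vx [0.0426 0.0689 0.0851] vy [-0.0427 -0.0067  0.0388] z 0.0857
scene1 jaw 279 vx [-0.044  -0.0148  0.0018] vy [-0.0329 -0.0072  0.0291] z 0.0858
scene1 offcut 177 vx [0.0235 0.034  0.0445] vy [-0.0254 -0.0006  0.0356] z 0.1057
scene1 handle 109 vx [-0.1671 -0.1466 -0.1263] vy [0.0275 0.0318 0.0383] z 0.0815
scene1 arm 53 vx [-0.1114 -0.1015 -0.0982] vy [-0.0144  0.0284  0.0363] z 0.0828
side1 fixed 490 vx [0.041  0.0666 0.0834] vy [-0.0352  0.0071  0.0449] z 0.0872
side1 jaw 343 vx [-0.051  -0.0156 -0.0004] vy [-0.0255  0.0078  0.0352] z 0.0873
side1 offcut 235 vx [0.0201 0.0331 0.0426] vy [-0.0195  0.0133  0.0396] z 0.107
side1 handle 92 vx [-0.1696 -0.1477 -0.1261] vy [0.0361 0.0443 0.0485] z 0.0828
side1 arm 58 vx [-0.1117 -0.1032 -0.0984] vy [-0.0001  0.0376  0.046 ] z 0.0837
wrist1 fixed 2494 vx [0.0497 0.0661 0.0821] vy [-0.0393 -0.0012  0.0411] z 0.0866
wrist1 jaw 2091 vx [-0.0494 -0.0189 -0.0014] vy [-0.0297 -0.0001  0.0314] z 0.0867
wrist1 offcut 1344 vx [0.0202 0.0309 0.0414] vy [-0.0222  0.0053  0.0355] z 0.1067
wrist1 handle 446 vx [-0.1696 -0.1477 -0.1256] vy [0.0304 0.0348 0.0413] z 0.0845
wrist1 arm 314 vx [-0.1115 -0.1022 -0.0981] vy [-0.0113  0.0207  0.0413] z 0.0847
```

View pics/c3.png

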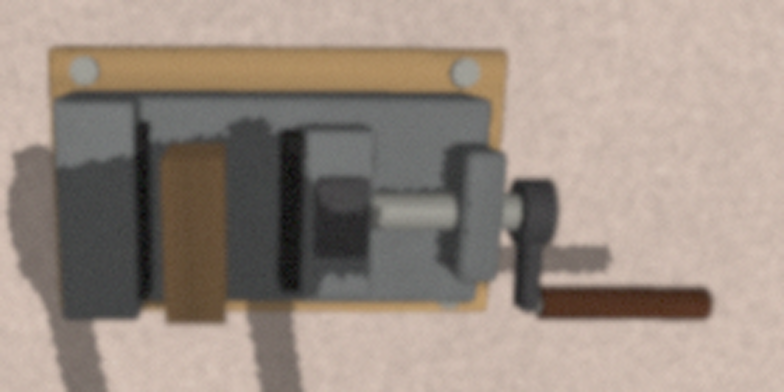

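```bash
python3 plan.py .5492 -.0153 .089 -110.8
```

```text
t2.47 pos [ 0.5458 -0.0334  0.2587] yaw -110.96 grip 1.001 F [ 0.5  0.3 -0.6] q [-0.2  -0.15  1.76 -0.    1.53  1.74]
 turn shares [ 0.013 -0.008 -0.033]  shift shares after turn [-0.454  0.082  4.244]  now [-0.456  0.078  4.244]
```

```bash
cat > vm.py <<'E'
from fit import *
def meas(n):
    yaw=np.radians(69); ex=np.array([np.cos(yaw),np.sin(yaw)]); ey=np.array([-ex[1],ex[0]]); C=np.array([.5445,-.0465])
    P=cloud(load(n)).reshape(-1,3); d=P[:,:2]-C; vx=d@ex; vy=d@ey; z=P[:,2]
    def ext(m,l):
        if m.sum()>8: print(n,l,m.sum(),"vx",np.percentile(vx[m],[2,50,98]).round(4),"vy",np.percentile(vy[m],[2,50,98]).round(4),"z",np.median(z[m]).round(4),rect(P[m]))
    ext((abs(vx-.068)<.03)&(abs(vy)<.06)&(z>.081)&(z<.092),"fixed")
    ext((abs(vx+.02)<.035)&(abs(vy)<.045)&(z>.081)&(z<.1),"jaw")
    ext((abs(vx-.025)<.02)&(abs(vy)<.045)&(z>.1)&(z<.112),"offcut")
    ext((vx>-.19)&(vx<-.115)&(abs(vy)<.06)&(z>.03),"handle")
    ext((abs(vx)<.12)&(abs(vy)<.08)&(z>.015)&(z<.026),"board")
E
python3 - <<'E'
from vm import *
print(state()["tool_pos"]); grab("wrist","wrist2"); print(state()["tool_pos"],state()["joint_vel"].round(3)); meas("wrist1"); meas("wrist2")
E
```

```text
[ 0.54582363 -0.03342451  0.25874927]
[ 0.54566719 -0.03402511  0.25891628] [-0.019 -0.012  0.004  0.001 -0.     0.001]
wrist1 fixed 2496 vx [0.0492 0.0656 0.0816] vy [-0.0394 -0.0014  0.0409] z 0.0866 (array([565.2,  10.5]), array([44.4, 83.3]), 68.7)
wrist1 jaw 2088 vx [-0.0497 -0.0193 -0.0019] vy [-0.0299 -0.0003  0.0312] z 0.0867 (array([533.3, -72.4]), array([53.7, 64.2]), 69.0)
wrist1 offcut 1344 vx [0.0197 0.0304 0.0409] vy [-0.0224  0.0051  0.0353] z 0.1067 (array([549. , -15.5]), array([21.7, 59.7]), 69.3)
wrist1 handle 551 vx [-0.1698 -0.1426 -0.1159] vy [0.0302 0.0346 0.0412] z 0.0845 (array([ 459.9, -167.6]), array([56.7, 11.6]), 69.4)
wrist1 board 3084 vx [-0.0996 -0.0107  0.0964] vy [-0.0585 -0.0476  0.06  ] z 0.0205 (array([542.6, -48.2]), array([200.2, 120.6]), 69.1)
wrist2 fixed 2506 vx [0.0491 0.0655 0.0815] vy [-0.0392 -0.0012  0.0412] z 0.0866 (array([564.9,  10.6]), array([44.4, 83.6]), 69.1)
wrist2 jaw 2077 vx [-0.0496 -0.0194 -0.0021] vy [-0.0294 -0.0004  0.0309] z 0.0867 (array([533.5, -72.5]), array([53.5, 63.8]), 68.7)
wrist2 offcut 1341 vx [0.0195 0.0303 0.0408] vy [-0.022   0.0057  0.0357] z 0.1067 (array([548.6, -15.6]), array([22. , 60.2]), 69.7)
wrist2 handle 596 vx [-0.1695 -0.1428 -0.1162] vy [0.03   0.0344 0.0416] z 0.0841 (array([ 459.5, -168.2]), array([58.2, 12.5]), 68.4)
wrist2 board 3047 vx [-0.0996 -0.0107  0.0942] vy [-0.0588 -0.0483  0.0596] z 0.0205 (array([543.1, -48.4]), array([200.2, 119.3]), 69.1)
```

>>> {"fn": "carry_out", "kwargs": {
  "moves": [
    [[0, 0, 0, -0.46, 0.09, 0.5, 1], [0, 0, 0, 0, 0, 0.9, 1], [0, 0, 0, 0, 0, 0.9, 1], [0, 0, 0, 0, 0, 0.8, 1], [0, 0, 0, 0, 0, 0.6, 1], [0, 0, 0, 0, 0, 0.5, 1], [0, 0, 0, 0, 0, 0, 1], [0, 0, 0, 0, 0, 0, 1]]
  ]
}}

```text
time: 3.18
tool_pos: [0.5481, -0.0161, 0.0904]
tool_rot: [-0.001, -0.566, 0.825, 0.001]
contact_force: [0.1, -0.6, 0.8]
gripper_width: 0.999
```

```bash
python3 plan.py .5488 -.0155 .089 -110.8
```

```text
t3.18 pos [ 0.5481 -0.0161  0.0904] yaw -111.12 grip 0.999 F [ 0.1 -0.6  0.8] q [-0.16  0.    1.91 -0.    1.23  1.77]
 turn shares [ 0.029 -0.007 -0.064]  shift shares after turn [-0.019 -0.011  0.036]  now [-0.019 -0.011  0.036]
```

>>> {"fn": "carry_out", "kwargs": {
  "moves": [
    [[0, 0, 0, 0, 0, 0, -1], [0, 0, 0, 0, 0, 0, -1], [0, 0, 0, 0, 0, 0, -1], [0, 0, 0, 0, 0, 0, -1], [0, 0, 0, 0, 0, 0, -1], [0, 0, 0, 0, 0, 0, -1], [0, 0, 0, 0, 0, 0, -1], [0, 0, 0, 0, 0, 0, -1]]
  ]
}}

```text
time: 3.85
tool_pos: [0.5501, -0.0152, 0.0924]
tool_rot: [0.001, -0.566, 0.824, -0.001]
contact_force: [0.7, 1.0, 4.9]
gripper_width: 0.24
```

>>> {"fn": "carry_out", "kwargs": {
  "moves": [
    [[0, 0, 0, 0, 0, -0.3, -1], [0, 0, 0, 0, 0, -0.6, -1], [0, 0, 0, 0, 0, -0.8, -1], [0, 0, 0, 0, 0, -0.8, -1], [0, 0, 0, 0, 0, 0, -1], [0, 0, 0, 0, 0, 0, -1]]
  ]
}}

```text
time: 4.35
tool_pos: [0.5507, -0.0152, 0.1943]
tool_rot: [0.002, -0.566, 0.824, -0.002]
contact_force: [0.3, -0.3, -1.0]
gripper_width: 0.238
```

```bash
python3 plan.py .6158 .1975 .075 -105
python3 - <<'E'
from h import *
f=grab("side","side3");g=grab("wrist","wrist3")
cv2.imwrite("pics/c4.png",np.hstack([f["frame"],g["frame"]])[:,:,::-1][:, :, :].copy()[::1]) if 0 else cv2.imwrite("pics/c4.png",cv2.resize(np.hstack([f["frame"],g["frame"]])[:,:,::-1],(800,300)))
E
```

```text
t4.35 pos [ 0.5507 -0.0152  0.1943] yaw -111.00 grip 0.238 F [ 0.3 -0.3 -1. ] q [-0.16 -0.1   1.83  0.    1.41  1.77]
 turn shares [-0.057  0.009 -1.201]  shift shares after turn [-5.558 -0.196  2.984]  now [-5.545  0.401  2.988]
```

View pics/c4.png

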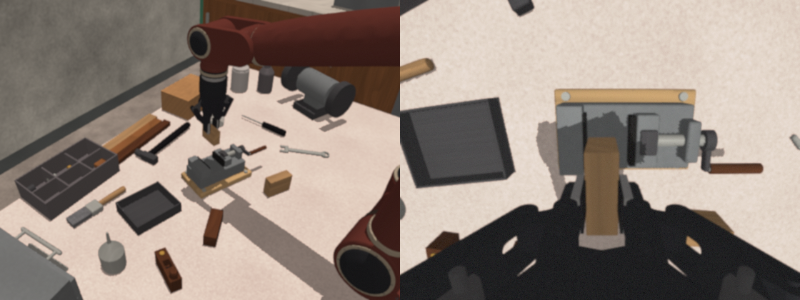

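Side/wrist views show the offcut held between the fingers and clear of the vise. Next it goes to the tray.

>>> {"fn": "carry_out", "kwargs": {
  "moves": [
    [[0, 0, -0.6, -0.4, 0.05, 0, -1], [0, 0, -0.6, -0.8, 0, 0, -1], [0, 0, 0, -0.9, -0.05, 0, -1], [0, 0, 0, -0.9, -0.05, 0, -1], [0, 0, 0, -0.9, -0.05, 0, -1], [0, 0, 0, -0.9, -0.05, 0.2, -1], [0, 0, 0, -0.7, 0, 0.5, -1], [0, 0, 0, 0, 0, 0.8, -1]]
  ]
}}

```text
time: 5.12
tool_pos: [0.6172, 0.2001, 0.1323]
tool_rot: [0.003, -0.61, 0.792, -0.0]
contact_force: [-0.4, 0.1, 0.3]
gripper_width: 0.241
```

>>> {"fn": "carry_out", "kwargs": {
  "moves": [
    [[0, 0, 0, 0, 0, 0.8, -1], [0, 0, 0, 0, 0, 0.5, -1], [0, 0, 0, 0, 0, 0.3, -1], [0, 0, 0, 0, 0, 0, -1], [0, 0, 0, 0, 0, 0, -1]]
  ]
}}

```text
time: 5.53
tool_pos: [0.6145, 0.1948, 0.0661]
tool_rot: [-0.001, -0.609, 0.793, 0.001]
contact_force: [0.3, -0.3, 0.0]
gripper_width: 0.24
```

```bash
python3 plan.py .6158 .1975 .036 -105
```

```text
t5.53 pos [0.6145 0.1948 0.0661] yaw -105.02 grip 0.240 F [ 0.3 -0.3  0. ] q [0.19 0.25 1.69 0.   1.21 2.02]
 turn shares [ 0.027 -0.013 -0.004]  shift shares after turn [-0.074 -0.013  0.751]  now [-0.075 -0.015  0.751]
```

>>> {"fn": "carry_out", "kwargs": {
  "moves": [
    [[0, 0, 0, -0.07, 0, 0.4, -1], [0, 0, 0, 0, 0, 0.25, -1], [0, 0, 0, 0, 0, 0.11, -1], [0, 0, 0, 0, 0, 0, -1], [0, 0, 0, 0, 0, 0, -1]]
  ]
}}

```text
time: 5.95
tool_pos: [0.6164, 0.1977, 0.0375]
tool_rot: [0.0, -0.609, 0.793, -0.0]
contact_force: [-0.5, -0.0, 0.5]
gripper_width: 0.245
```

>>> {"fn": "carry_out", "kwargs": {
  "moves": [
    [[0, 0, 0, 0, 0, 0.05, -1], [0, 0, 0, 0, 0, 0.02, -1], [0, 0, 0, 0, 0, 0, -1], [0, 0, 0, 0, 0, 0, 0.2], [0, 0, 0, 0, 0, 0, 0.2], [0, 0, 0, 0, 0, 0, 0.2], [0, 0, 0, 0, 0, 0, 0.2], [0, 0, 0, 0, 0, -0.3, 0.2]]
  ]
}}

```text
time: 6.62
tool_pos: [0.6141, 0.1973, 0.0437]
tool_rot: [-0.002, -0.609, 0.793, 0.001]
contact_force: [-0.7, -0.7, -1.3]
gripper_width: 0.6
```

>>> {"fn": "carry_out", "kwargs": {
  "moves": [
    [[0, 0, 0, 0, 0, -0.8, 0.5], [0, 0, 0, 0, 0, -0.9, 1], [0, 0, 0, 0, 0, -0.9, 1], [0, 0, 0, 0, 0, -0.9, 1], [0, 0, 0, 0, 0, 0, 1], [0, 0, 0, 0, 0, 0, 1]]
  ]
}}

```text
time: 7.12
tool_pos: [0.6184, 0.1983, 0.1916]
tool_rot: [0.004, -0.609, 0.793, -0.002]
contact_force: [0.3, -0.0, 0.4]
gripper_width: 0.998
```

```bash
python3 plan.py .43 .333 .2 -117
python3 - <<'E'
from h import *
f=grab("side","side4");g=grab("wrist","wrist4")
cv2.imwrite("pics/c5.png",cv2.resize(np.hstack([f["frame"],g["frame"]])[:,:,::-1],(800,300)))
E
```

```text
t7.12 pos [0.6184 0.1983 0.1916] yaw -105.01 grip 0.998 F [ 0.3 -0.   0.4] q [0.2  0.13 1.6  0.   1.41 2.03]
 turn shares [-0.082  0.052  2.398]  shift shares after turn [-0.864  5.725 -0.211]  now [-2.035  5.419 -0.244]
```

View pics/c5.png

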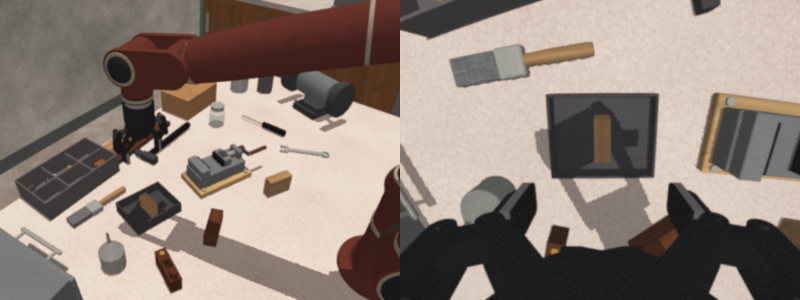

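The offcut stands in the middle of the tray, side (150,205) and wrist (602,138) in the combined picture. Moving above the plane.

>>> {"fn": "carry_out", "kwargs": {
  "moves": [
    [[0, 0, 0.8, -0.15, 0.5, -0.1, 1], [0, 0, 0.8, -0.15, 0.9, -0.1, 1], [0, 0, 0.8, -0.15, 0.9, 0, 1], [0, 0, 0, -0.15, 0.9, 0, 1], [0, 0, 0, -0.15, 0.9, 0, 1], [0, 0, 0, -0.15, 0.9, 0, 1], [0, 0, 0, 0, 0.6, 0, 1], [0, 0, 0, 0, 0, 0, 1]]
  ]
}}

```text
time: 7.88
tool_pos: [0.4215, 0.323, 0.1916]
tool_rot: [-0.003, -0.524, 0.852, 0.001]
contact_force: [0.7, 0.4, -0.5]
gripper_width: 0.997
```

>>> {"fn": "carry_out", "kwargs": {
  "moves": [
    [[0, 0, 0, 0, 0, 0, 1], [0, 0, 0, 0, 0, 0, 1]]
  ]
}}

```text
time: 8.05
tool_pos: [0.4258, 0.3212, 0.1928]
tool_rot: [-0.001, -0.522, 0.853, -0.0]
contact_force: [-0.3, -0.4, -0.3]
gripper_width: 0.998
```

```bash
python3 plan.py .43 .333 .2 -117
python3 - <<'E'
from fit import *
f=grab("wrist","wrist5")
for nm,c,r,z0,z1 in [("planetop",(.43,.333),.08,.04,.052),("knob",(.40,.35),.03,.06,.08)]:
    Q=region(["wrist5"],c,r,z0,z1)[0]; print(nm,len(Q),rect(Q),Q.mean(0).round(4))
for n in("scene0","side0"):
    P=cloud(load(n)).reshape(-1,3); m=(P[:,2]>.05)&(abs(P[:,0]-.5)<.2)&(P[:,1]>.37)&(P[:,1]<.55); print(P[m].min(0).round(3),P[m].max(0).round(3),np.median(P[m],0))
print(state()["joint_vel"].round(3))
E
```

```text
t8.05 pos [0.4258 0.3212 0.1928] yaw -117.01 grip 0.998 F [-0.3 -0.4 -0.3] q [ 0.51 -0.14  1.86 -0.    1.42  2.55]
 turn shares [ 0.009 -0.022 -0.001]  shift shares after turn [-0.31   0.041 -0.18 ]  now [-0.31   0.041 -0.18 ]
planetop 2449 (array([431.5, 331.4]), array([30. , 99.8]), 62.9) [0.4387 0.3275 0.0468]
knob 381 (array([399.9, 347.4]), array([20.3, 19.7]), 20.3) [0.401  0.3469 0.0683]
[0.483 0.37  0.05 ] [0.7   0.55  0.203] [0.57623949 0.53990567 0.11087982]
[0.48 0.37 0.05] [0.696 0.55  0.191] [0.56297621 0.51505678 0.11139699]
[-0.014  0.001 -0.011  0.001 -0.001  0.001]
```

View pics/wrist5.png

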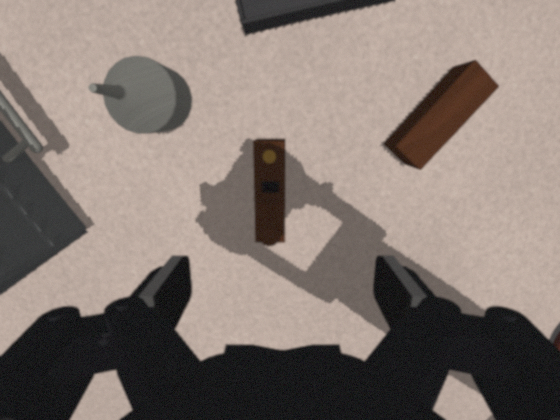

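Wrist view: the plane is at (270,190) with the knob at (270,240), oil can at (145,95), block at (440,115). Pose is (0.4315, 0.3314), width direction 63°. Descending to grip its upper half.

```bash
python3 plan.py .4315 .3314 .028 -117.1
```

```text
t8.10 pos [0.4263 0.321  0.1931] yaw -117.06 grip 1.000 F [-0.3  0.2 -0.3] q [ 0.51 -0.14  1.86 -0.    1.42  2.55]
 turn shares [ 0.008 -0.018  0.009]  shift shares after turn [-2.900e-01  2.000e-03  4.127e+00]  now [-2.960e-01 -1.000e-03  4.127e+00]
```

>>> {"fn": "carry_out", "kwargs": {
  "moves": [
    [[0, 0, 0, -0.29, 0, 0.5, 0.8], [0, 0, 0, 0, 0, 0.9, 0.6], [0, 0, 0, 0, 0, 0.9, 0.6], [0, 0, 0, 0, 0, 0.8, 0.6], [0, 0, 0, 0, 0, 0.6, 0.6], [0, 0, 0, 0, 0, 0.4, 0.6], [0, 0, 0, 0, 0, 0, 0.6], [0, 0, 0, 0, 0, 0, 0.6]]
  ]
}}

```text
time: 8.77
tool_pos: [0.4314, 0.331, 0.0289]
tool_rot: [-0.001, -0.522, 0.853, 0.0]
contact_force: [-0.3, 0.2, 0.9]
gripper_width: 0.798
```

```bash
python3 plan.py .4315 .3314 .028 -117.1
```

```text
t8.77 pos [0.4314 0.331  0.0289] yaw -117.10 grip 0.798 F [-0.3  0.2  0.9] q [ 0.52  0.08  1.95 -0.    1.12  2.56]
 turn shares [ 0.017 -0.028 -0.   ]  shift shares after turn [-0.011  0.002  0.023]  now [-0.011  0.002  0.023]
```

>>> {"fn": "carry_out", "kwargs": {
  "moves": [
    [[0, 0, 0, 0, 0, 0, -1], [0, 0, 0, 0, 0, 0, -1], [0, 0, 0, 0, 0, 0, -1], [0, 0, 0, 0, 0, 0, -1], [0, 0, 0, 0, 0, 0, -1], [0, 0, 0, 0, 0, 0, -1], [0, 0, 0, 0, 0, 0, -1]]
  ]
}}

```text
time: 9.35
tool_pos: [0.4327, 0.3326, 0.0322]
tool_rot: [0.002, -0.522, 0.853, -0.0]
contact_force: [0.4, -1.4, 4.8]
gripper_width: 0.332
```

>>> {"fn": "carry_out", "kwargs": {
  "moves": [
    [[0, 0, 0, 0, 0, -0.3, -1], [0, 0, 0, 0, 0, -0.6, -1], [0, 0, 0, 0, 0, -0.8, -1], [0, 0, 0, 0, 0, -0.9, -1], [0, 0, 0, 0, 0, -0.9, -1], [0, 0, 0, 0, 0, -0.4, -1], [0, 0, 0, 0, 0, 0, -1], [0, 0, 0, 0, 0, 0, -1]]
  ]
}}

```text
time: 10.02
tool_pos: [0.4316, 0.3323, 0.1874]
tool_rot: [0.001, -0.522, 0.853, 0.0]
contact_force: [0.8, -0.5, -2.0]
gripper_width: 0.332
```

```bash
python3 plan.py .43 .333 .2 -111
python3 - <<'E'
from h import *
f=grab("side","side6");g=grab("wrist","wrist6")
cv2.imwrite("pics/c6.png",cv2.resize(np.hstack([f["frame"],g["frame"]])[:,:,::-1],(800,300)))
cv2.imwrite("pics/c6b.png",cv2.resize(f["frame"][250:400,150:350,::-1],None,fx=3,fy=3))
E
```

```text
t10.02 pos [0.4316 0.3323 0.1874] yaw -117.00 grip 0.332 F [ 0.8 -0.5 -2. ] q [ 0.52 -0.11  1.85  0.    1.4   2.56]
 turn shares [-0.015  0.023 -1.2  ]  shift shares after turn [-0.002  0.042 -0.316]  now [ 0.002  0.042 -0.316]
```

View pics/c6.png

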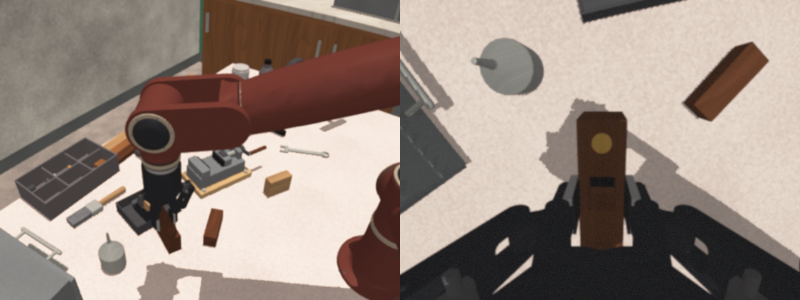

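Run:
```python
from h import *
P=cloud(load("wrist6")); F=load("wrist6"); s=state(); T=T_tool(s)
Q=(P.reshape(-1,3)-T[:3,3])@T[:3,:3]
m=(abs(Q[:,0])<.03)&(abs(Q[:,1])<.07)&(Q[:,2]>-.03)&(Q[:,2]<.0)
A=Q[m]; print(m.sum()); h=np.histogram(A[:,2],bins=15); print(h[0],h[1].round(4))
m=(abs(Q[:,0])<.011)&(Q[:,1]<-.0)&(Q[:,1]>-.06)&(Q[:,2]>-.03)&(Q[:,2]<.02); A=Q[m]
for lo in np.arange(-.06,0,.01):
    b=A[(A[:,1]>lo)&(A[:,1]<lo+.01)]; print(lo.round(2),len(b),np.median(b[:,2]).round(4) if len(b) else None)
m=(Q[:,1]<-.02)&(abs(Q[:,0])<.03)&(abs(Q[:,2]+.014)<.006); A=Q[m]
print(A.min(0).round(4),A.max(0).round(4), cv2.minAreaRect((A[:,:2]*1000).astype(np.float32)))
```

```text
12251
[ 210  201  193  192  212  520 4495 5050  236  195  223  139  146  134
  105] [-0.03  -0.028 -0.026 -0.024 -0.022 -0.02  -0.018 -0.016 -0.014 -0.012
 -0.01  -0.008 -0.006 -0.004 -0.002 -0.   ]
-0.06 7 -0.007
-0.05 1673 -0.0157
-0.04 1136 -0.0169
-0.03 1060 -0.016
-0.02 726 -0.0159
-0.01 496 -0.0
[-0.0152 -0.0501 -0.0198] [ 0.015 -0.02  -0.008] ((-0.13658428192138672, -35.037452697753906), (30.216707229614258, 30.021717071533203), 0.07016999274492264)
```

```bash
python3 plan.py .5556 -.0176 .13 -111
```

```text
t10.12 pos [0.4301 0.3314 0.184 ] yaw -117.01 grip 0.334 F [-0.6  0.4 -0.5] q [ 0.52 -0.11  1.85  0.    1.4   2.56]
 turn shares [ 0.026 -0.033 -1.201]  shift shares after turn [ 7.021 -6.057  1.349]  now [ 6.345 -6.761  1.354]
```

>>> {"fn": "carry_out", "kwargs": {
  "moves": [
    [[0, 0, -0.6, 0.4, -0.4, 0, -1], [0, 0, -0.6, 0.6, -0.5, 0, -1], [0, 0, 0, 0.7, -0.6, 0, -1], [0, 0, 0, 0.7, -0.6, 0, -1], [0, 0, 0, 0.7, -0.6, 0, -1], [0, 0, 0, 0.7, -0.6, 0, -1], [0, 0, 0, 0.7, -0.6, 0, -1], [0, 0, 0, 0.7, -0.6, 0, -1]]
  ]
}}

```text
time: 10.78
tool_pos: [0.5197, 0.0703, 0.1832]
tool_rot: [-0.002, -0.566, 0.824, 0.001]
contact_force: [1.1, 0.6, -1.3]
gripper_width: 0.333
```

>>> {"fn": "carry_out", "kwargs": {
  "moves": [
    [[0, 0, 0, 0.7, -0.6, 0, -1], [0, 0, 0, 0.6, -0.5, 0, -1], [0, 0, 0, 0.3, -0.3, 0, -1], [0, 0, 0, 0.1, -0.1, 0, -1], [0, 0, 0, 0, 0, 0, -1], [0, 0, 0, 0, 0, 0, -1], [0, 0, 0, 0, 0, 0, -1]]
  ]
}}

```text
time: 11.37
tool_pos: [0.5518, -0.0117, 0.185]
tool_rot: [-0.001, -0.567, 0.824, 0.001]
contact_force: [0.1, -0.4, -0.9]
gripper_width: 0.331
```

```bash
python3 plan.py .5556 -.0176 .13 -111
```

```text
t11.37 pos [ 0.5518 -0.0117  0.185 ] yaw -110.94 grip 0.331 F [ 0.1 -0.4 -0.9] q [-0.16 -0.09  1.83  0.    1.4   1.78]
 turn shares [0.025 0.    0.013]  shift shares after turn [ 0.103 -0.142  1.375]  now [ 0.103 -0.144  1.375]
```

>>> {"fn": "carry_out", "kwargs": {
  "moves": [
    [[0, 0, 0, 0.1, -0.14, 0.4, -1], [0, 0, 0, 0, 0, 0.5, -1], [0, 0, 0, 0, 0, 0.4, -1], [0, 0, 0, 0, 0, 0.3, -1], [0, 0, 0, 0, 0, 0.2, -1], [0, 0, 0, 0, 0, 0, -1], [0, 0, 0, 0, 0, 0, -1]]
  ]
}}

```text
time: 11.95
tool_pos: [0.5563, -0.0182, 0.1141]
tool_rot: [-0.0, -0.567, 0.824, 0.0]
contact_force: [1.2, 1.1, -0.6]
gripper_width: 0.333
```

```bash
python3 plan.py .5556 -.0176 .094 -111;python3 - <<'E'
from vm import *
for n in("side","wrist","scene"): grab(n,n+"7")
f=load("side7");g=load("wrist7"); h=load("scene7")
cv2.imwrite("pics/c7.png",np.hstack([cv2.resize(f["frame"][170:290,220:380],(400,300)),cv2.resize(g["frame"],(400,300))])[:,:,::-1])
meas("wrist7")
E
```

```text
t11.95 pos [ 0.5563 -0.0182  0.1141] yaw -110.97 grip 0.333 F [ 1.2  1.1 -0.6] q [-0.17 -0.01  1.88  0.    1.27  1.77]
 turn shares [0.003 0.    0.007]  shift shares after turn [-0.007  0.022  0.503]  now [-0.007  0.022  0.503]
wrist7 fixed 4834 vx [0.0512 0.0686 0.0818] vy [-0.0404 -0.0156  0.023 ] z 0.0866 (array([579.2,  13.6]), array([40.1, 92.7]), 55.3)
wrist7 jaw 5358 vx [-0.0495 -0.0198 -0.0015] vy [-0.0305 -0.0045  0.0289] z 0.0866 (array([538.7, -69.5]), array([67.8, 50.1]), 16.3)
wrist7 offcut 991 vx [0.0209 0.0299 0.0389] vy [-0.0049  0.003   0.009 ] z 0.1065 (array([553.3, -17.9]), array([18.2, 15. ]), 68.5)
wrist7 handle 1230 vx [-0.1552 -0.1348 -0.1157] vy [0.0294 0.033  0.042 ] z 0.0839 (array([ 461.7, -162.9]), array([46.7, 14. ]), 68.2)
wrist7 board 6210 vx [-0.0972 -0.0058  0.0939] vy [-0.0589 -0.0502 -0.0406] z 0.0205 (array([588.6, -65.3]), array([199.5,  23.9]), 69.6)
```

View pics/c7.png

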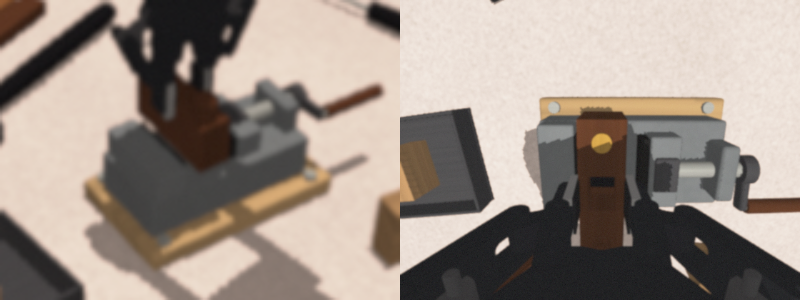

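Side/wrist views: the plane is between the jaws, just entering, clear of both and level. Lowering.

>>> {"fn": "carry_out", "kwargs": {
  "moves": [
    [[0, 0, 0, 0, 0, 0.2, -1], [0, 0, 0, 0, 0, 0.2, -1], [0, 0, 0, 0, 0, 0.1, -1], [0, 0, 0, 0, 0, 0.03, -1], [0, 0, 0, 0, 0, 0, -1], [0, 0, 0, 0, 0, 0, -1], [0, 0, 0, 0, 0, 0, -1]]
  ]
}}

```text
time: 12.68
tool_pos: [0.5563, -0.019, 0.0939]
tool_rot: [-0.001, -0.566, 0.824, 0.0]
contact_force: [-4.4, -0.7, 8.1]
gripper_width: 0.332
```

Contact with the bed (8 N). Releasing.

>>> {"fn": "carry_out", "kwargs": {
  "moves": [
    [[0, 0, 0, 0, 0, -0.02, -0.2], [0, 0, 0, 0, 0, 0, 0.1], [0, 0, 0, 0, 0, 0, 0.1], [0, 0, 0, 0, 0, 0, 0.1], [0, 0, 0, 0, 0, -0.2, 0.2], [0, 0, 0, 0, 0, -0.5, 0.2], [0, 0, 0, 0, 0, -0.8, 0.2], [0, 0, 0, 0, 0, -0.8, 0.2]]
  ]
}}

```text
time: 13.35
tool_pos: [0.5554, -0.0185, 0.1858]
tool_rot: [-0.001, -0.566, 0.824, 0.001]
contact_force: [0.9, -0.4, 0.5]
gripper_width: 0.602
```

>>> {"fn": "carry_out", "kwargs": {
  "moves": [
    [[0, 0, 0, 0, 0, -0.5, 0.2], [0, 0, 0, 0, 0, 0, 0.2], [0, 0, 0, 0, 0, 0, 0.2]]
  ]
}}

```text
time: 13.6
tool_pos: [0.5575, -0.0189, 0.2081]
tool_rot: [0.001, -0.566, 0.824, -0.001]
contact_force: [0.7, 0.9, 0.3]
gripper_width: 0.597
```

```bash
python3 plan.py .4905 -.184 .185 -21;python3 - <<'E'
from vm import *
for n in("side","wrist","scene"): grab(n,n+"8")
f=load("side8");g=load("wrist8")
cv2.imwrite("pics/c8.png",np.hstack([cv2.resize(f["frame"][170:290,220:380],(400,300)),cv2.resize(g["frame"],(400,300))])[:,:,::-1])
meas("wrist8")
Q=region(["wrist8"],(.555,-.017),.08,.1,.112)[0]; print(rect(Q))
E
```

```text
t13.60 pos [ 0.5575 -0.0189  0.2081] yaw -111.01 grip 0.597 F [0.7 0.9 0.3] q [-0.17 -0.09  1.8   0.    1.44  1.77]
 turn shares [ -0.044  -0.029 -18.002]  shift shares after turn [-0.084  4.454  0.577]  now [4.455 0.086 0.573]
wrist8 fixed 3453 vx [0.0491 0.0655 0.0815] vy [-0.0399 -0.0018  0.0401] z 0.0867 (array([570. ,   8.4]), array([44.6, 93.2]), 69.0)
wrist8 jaw 2811 vx [-0.0494 -0.0185 -0.0016] vy [-0.0299 -0.0007  0.0305] z 0.0867 (array([533.7, -72.4]), array([53.7, 63.7]), 69.1)
wrist8 offcut 3074 vx [0.0145 0.0293 0.0436] vy [-0.044  -0.0108  0.038 ] z 0.1088 (array([555. , -19.4]), array([30.1, 89.7]), 68.8)
wrist8 handle 849 vx [-0.1691 -0.1424 -0.1159] vy [0.0295 0.0341 0.0421] z 0.0843 (array([ 459.9, -167.2]), array([55.9, 13.5]), 68.7)
wrist8 board 3456 vx [-0.0989 -0.0103  0.0964] vy [-0.0586 -0.0494  0.0594] z 0.0205 (array([542.6, -48.1]), array([199.9, 120.1]), 69.2)
(array([555.8, -19.7]), array([30.1, 99.6]), 68.8)
```

View pics/c8.png

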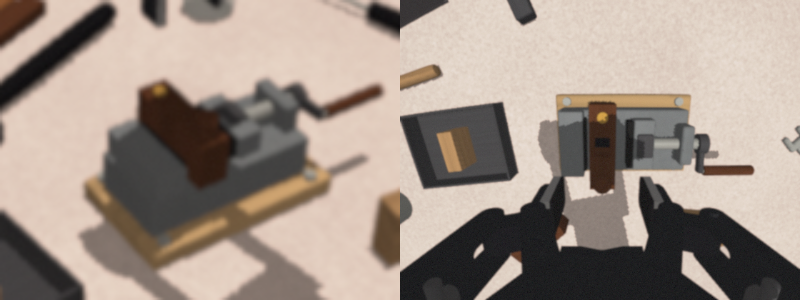

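The plane stands sole-down on the bed, with its knob/brass end line along the jaws, centre at vise (29, -1) mm, square (68.8° against 69°). The sliding jaw will push it the ~5 mm to the fixed jaw. Next is the crank handle.

```bash
python3 plan.py .4564 -.1755 .13 -21
```

```text
t13.75 pos [ 0.5555 -0.0185  0.204 ] yaw -111.01 grip 0.602 F [-0.7 -0.   0. ] q [-0.17 -0.09  1.8   0.    1.44  1.77]
 turn shares [  0.031   0.022 -18.002]  shift shares after turn [-0.906  4.551  1.849]  now [4.55  0.9   1.854]
```

>>> {"fn": "carry_out", "kwargs": {
  "moves": [
    [[0, 0, 0, 0.5, 0.1, 0, 0.2], [0, 0, 0, 0.9, 0.2, 0, 0.2], [0, 0, 0, 0.9, 0.2, 0, 0.2], [0, 0, 0, 0.9, 0.2, 0, 0.2], [0, 0, 0, 0.9, 0.2, 0, 0.2], [0, 0, -1, 0.45, 0, 0, 0.2], [0, 0, -1, 0, 0, 0, 0.2], [0, 0, -1, 0, 0, 0, 0.2]]
  ]
}}

```text
time: 14.42
tool_pos: [0.4561, -0.1765, 0.2038]
tool_rot: [-0.001, -0.67, 0.743, 0.002]
contact_force: [-0.7, -0.6, 0.0]
gripper_width: 0.599
```

>>> {"fn": "carry_out", "kwargs": {
  "moves": [
    [[0, 0, -1, 0, 0, 0.1, 0.2], [0, 0, -1, 0, 0, 0.1, 0.2], [0, 0, -1, 0, 0, 0.1, 0.2], [0, 0, -1, 0, 0, 0.1, 0.2], [0, 0, -1, 0, 0, 0.1, 0.2], [0, 0, -1, 0, 0, 0.1, 0.2], [0, 0, -1, 0, 0, 0.1, 0.2], [0, 0, -1, 0, 0, 0.1, 0.2]]
  ]
}}

```text
time: 15.08
tool_pos: [0.4565, -0.1752, 0.1715]
tool_rot: [-0.0, 0.884, -0.468, -0.002]
contact_force: [-0.2, 0.2, 0.6]
gripper_width: 0.601
```

>>> {"fn": "carry_out", "kwargs": {
  "moves": [
    [[0, 0, -1, 0, 0, 0, 0.2], [0, 0, -1, 0, 0, 0, 0.2], [0, 0, -1, 0, 0, 0, 0.2], [0, 0, -1, 0, 0, 0, 0.2], [0, 0, -1, 0, 0, 0, 0.2], [0, 0, -1, 0, 0, 0, 0.2], [0, 0, -1, 0, 0, 0, 0.2], [0, 0, 0, 0, 0, 0, 0.2]]
  ]
}}

```text
time: 15.75
tool_pos: [0.4566, -0.1752, 0.1718]
tool_rot: [-0.001, 0.983, -0.182, -0.002]
contact_force: [-0.6, -0.2, -0.2]
gripper_width: 0.601
```

>>> {"fn": "carry_out", "kwargs": {
  "moves": [
    [[0, 0, 0, 0, 0, 0, 0.2], [0, 0, 0, 0, 0, 0, 0.2]]
  ]
}}

```text
time: 15.92
tool_pos: [0.4571, -0.1754, 0.1727]
tool_rot: [-0.0, 0.983, -0.183, -0.001]
contact_force: [1.0, 0.4, -0.7]
gripper_width: 0.6
```

```bash
python3 plan.py .4564 -.1755 .13 -21;python3 - <<'E'
from vm import *
grab("wrist","wrist9"); grab("side","side9")
f=load("side9");g=load("wrist9")
cv2.imwrite("pics/c9.png",np.hstack([cv2.resize(f["frame"],(400,300)),cv2.resize(g["frame"],(400,300))])[:,:,::-1])
meas("wrist9")
Q=region(["wrist9"],(.4564,-.1755),.05,.04,.1)[0]; print(rect(Q), Q.mean(0), np.percentile(Q[:,2],[5,50,95]))
E
```

```text
t15.92 pos [ 0.4571 -0.1754  0.1727] yaw -21.12 grip 0.600 F [ 1.   0.4 -0.7] q [-0.52 -0.24  1.98  0.    1.4  -0.15]
 turn shares [-0.003  0.02  -0.023]  shift shares after turn [-0.015  0.008  1.068]  now [-0.014  0.008  1.068]
wrist9 jaw 5027 vx [-0.0497 -0.022  -0.0051] vy [-0.0287  0.0016  0.0313] z 0.0868 (array([533.3, -73.8]), array([51.1, 64.1]), 69.5)
wrist9 handle 37894 vx [-0.1611 -0.1404 -0.1317] vy [-0.025   0.0139  0.0578] z 0.2559 (array([ 472.8, -179.6]), array([56.2, 87.3]), 46.8)
wrist9 board 4779 vx [-0.1007 -0.06    0.0155] vy [-0.0577  0.0453  0.0601] z 0.0206 (array([528.7, -85. ]), array([120.7, 120.7]), 69.2)
(array([ 461.1, -161.5]), array([70. , 13.2]), 69.2) [ 0.46197067 -0.15978828  0.08422775] [0.08121778 0.08460543 0.08623302]
```

View pics/c9.png

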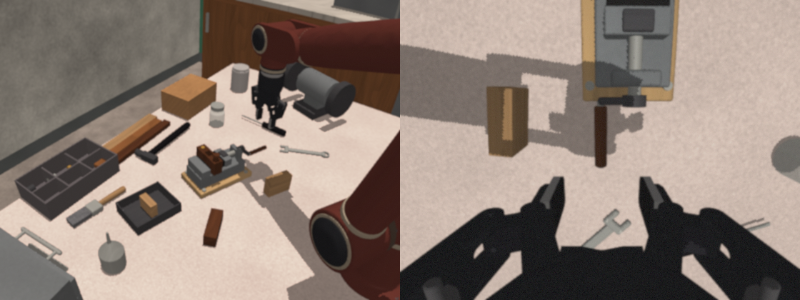

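Wrist view: the sleeve runs straight below the gripper at (600,137), parallel to the screw, centre height ≈78 mm, so crank angle is about 4.8 rad. The rubber face at vise x ≈ -4 mm agrees. Descending and gripping.

>>> {"fn": "carry_out", "kwargs": {
  "moves": [
    [[0, 0, 0, 0, 0, 0.5, 0.2], [0, 0, 0, 0, 0, 0.8, 0.2], [0, 0, 0, 0, 0, 0.7, 0.2], [0, 0, 0, 0, 0, 0.5, 0.2], [0, 0, 0, 0, 0, 0.28, 0.2], [0, 0, 0, 0, 0, 0, 0.2], [0, 0, 0, 0, 0, 0, 0.2]]
  ]
}}

```text
time: 16.6
tool_pos: [0.4576, -0.1758, 0.0627]
tool_rot: [-0.0, 0.983, -0.182, -0.0]
contact_force: [0.2, -0.0, -0.7]
gripper_width: 0.602
```

```bash
python3 plan.py .4564 -.1755 .0615 -21
```

```text
t16.60 pos [ 0.4576 -0.1758  0.0627] yaw -21.03 grip 0.602 F [ 0.2 -0.  -0.7] q [-0.52 -0.1   2.06 -0.    1.18 -0.15]
 turn shares [-0.001  0.005 -0.006]  shift shares after turn [-0.031  0.005  0.029]  now [-0.031  0.005  0.029]
```

>>> {"fn": "carry_out", "kwargs": {
  "moves": [
    [[0, 0, 0, 0, 0, 0, -1], [0, 0, 0, 0, 0, 0, -1], [0, 0, 0, 0, 0, 0, -1], [0, 0, 0, 0, 0, 0, -1], [0, 0, 0, 0, 0, 0, -1], [0, 0, 0, 0, 0, 0, -1], [0, 0, 0, 0, 0, 0, -1], [0, 0, 0, 0, 0, 0, -1]]
  ]
}}

```text
time: 17.27
tool_pos: [0.4562, -0.1756, 0.0631]
tool_rot: [0.0, 0.983, -0.182, -0.002]
contact_force: [-8.3, 1.4, 4.1]
gripper_width: 0.142
```

```bash
cat > circ.py <<'E'
from h import *
# TCP offset -> crank angle estimate given circle centre in (tool x, z): centre world
def ang(zoff):
    s=state(); yaw=np.radians(69); ex=np.array([np.cos(yaw),np.sin(yaw)]); ey=np.array([-ex[1],ex[0]]); C=np.array([.5445,-.0465])
    d=s["tool_pos"][:2]-C; vy=d@ey; z=s["tool_pos"][2]+zoff-.075
    print("t%.2f"%s["time"],"vx %.4f vy %.4f dz %.4f r %.4f theta(mod) %.3f"%(d@ex,vy,z,np.hypot(vy,z),np.arctan2(-vy,z)%(2*np.pi)),"F",s["contact_force"].round(1),"w %.3f"%s["gripper_width"])
if __name__=="__main__": ang(.0165)
E
python3 circ.py; python3 circ.py
```

```text
t17.27 vx -0.1522 vy 0.0362 dz 0.0046 r 0.0365 theta(mod) 4.839 F [-8.3  1.4  4.1] w 0.142
t17.27 vx -0.1522 vy 0.0362 dz 0.0046 r 0.0365 theta(mod) 4.839 F [-8.3  1.4  4.1] w 0.142
```

>>> {"fn": "carry_out", "kwargs": {
  "moves": [
    [[0, 0, 0, 0.01, 0, -0.06, -1], [0, 0, 0, 0.11, 0, -0.29, -1], [0, 0, 0, 0.2, 0, -0.24, -1], [0, 0, 0, 0.27, 0, -0.16, -1]]
  ]
}}

```text
time: 17.6
tool_pos: [0.475, -0.1831, 0.0922]
tool_rot: [-0.0, 0.983, -0.182, -0.007]
contact_force: [-14.6, 3.0, 9.6]
gripper_width: 0.144
```

```bash
python3 circ.py
```

```text
t17.60 vx -0.1525 vy 0.0160 dz 0.0337 r 0.0373 theta(mod) 5.841 F [-14.6   3.    9.6] w 0.144
```

>>> {"fn": "carry_out", "kwargs": {
  "moves": [
    [[0, 0, 0, 0.31, 0, -0.05, -1], [0, 0, 0, 0.31, 0, 0.05, -1], [0, 0, 0, 0.27, 0, 0.16, -1], [0, 0, 0, 0.2, 0, 0.24, -1], [0, 0, 0, 0.11, 0, 0.29, -1], [0, 0, 0, 0, 0, 0.31, -1]]
  ]
}}

```text
time: 18.1
tool_pos: [0.5233, -0.2007, 0.053]
tool_rot: [-0.001, 0.983, -0.182, -0.003]
contact_force: [-12.8, 5.5, 9.2]
gripper_width: 0.136
```

```bash
python3 circ.py
```

```text
t18.10 vx -0.1516 vy -0.0355 dz -0.0055 r 0.0359 theta(mod) 1.724 F [-12.8   5.5   9.2] w 0.136
```

>>> {"fn": "carry_out", "kwargs": {
  "moves": [
    [[0, 0, 0, -0.11, 0, 0.29, -1], [0, 0, 0, -0.2, 0, 0.24, -1], [0, 0, 0, -0.27, 0, 0.16, -1], [0, 0, 0, -0.31, 0, 0.05, -1], [0, 0, 0, -0.31, 0, -0.05, -1], [0, 0, 0, -0.27, 0, -0.16, -1], [0, 0, 0, -0.2, 0, -0.24, -1], [0, 0, 0, -0.11, 0, -0.29, -1]]
  ]
}}

```text
time: 18.77
tool_pos: [0.4567, -0.1757, 0.0521]
tool_rot: [0.0, 0.983, -0.182, -0.001]
contact_force: [0.5, -1.7, -7.2]
gripper_width: 0.141
```

```bash
python3 circ.py
```

```text
t18.77 vx -0.1521 vy 0.0357 dz -0.0064 r 0.0363 theta(mod) 4.534 F [ 0.5 -1.7 -7.2] w 0.141
```

>>> {"fn": "carry_out", "kwargs": {
  "moves": [
    [[0, 0, 0, 0, 0, -0.31, -1], [0, 0, 0, 0.11, 0, -0.29, -1], [0, 0, 0, 0.2, 0, -0.24, -1], [0, 0, 0, 0.27, 0, -0.16, -1], [0, 0, 0, 0.31, 0, -0.05, -1]]
  ]
}}

```text
time: 19.18
tool_pos: [0.4905, -0.1887, 0.0968]
tool_rot: [0.0, 0.983, -0.182, -0.002]
contact_force: [-4.6, 2.2, 0.4]
gripper_width: 0.14
```

```bash
python3 circ.py
python3 - <<'E'
from h import *
f=grab("side","side10");g=grab("scene","scene10")
cv2.imwrite("pics/c10.png",np.hstack([cv2.resize(f["frame"][170:290,220:380],(400,300),interpolation=2),cv2.resize(g["frame"][150:270,190:350],(400,300),interpolation=2)])[:,:,::-1])
E
```

```text
t19.18 vx -0.1521 vy -0.0006 dz 0.0383 r 0.0383 theta(mod) 0.014 F [-4.6  2.2  0.4] w 0.140
```

View pics/c10.png

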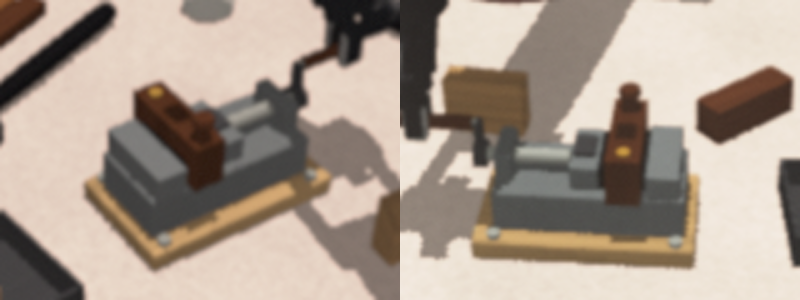

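Both views: the handle is straight up, the plane is upright, and the rubber is against it. About 4 mm to the nip.

>>> {"fn": "carry_out", "kwargs": {
  "moves": [
    [[0, 0, 0, 0.31, 0, 0.05, -1], [0, 0, 0, 0.27, 0, 0.16, -1], [0, 0, 0, 0.2, 0, 0.24, -1], [0, 0, 0, 0.11, 0, 0.29, -1], [0, 0, 0, 0, 0, 0.16, -1], [0, 0, 0, 0, 0, 0, -1]]
  ]
}}

```text
time: 19.78
tool_pos: [0.5231, -0.2009, 0.0572]
tool_rot: [-0.0, 0.983, -0.182, -0.002]
contact_force: [-3.5, -0.1, -4.1]
gripper_width: 0.143
```

```bash
python3 circ.py
python3 - <<'E'
from vm import *
f=grab("side","side11");g=grab("scene","scene11")
cv2.imwrite("pics/c11.png",np.hstack([cv2.resize(f["frame"][190:270,240:360],(400,300),interpolation=2),cv2.resize(g["frame"][170:250,220:340],(400,300),interpolation=2)])[:,:,::-1])
yaw=np.radians(69); ex=np.array([np.cos(yaw),np.sin(yaw)]); C=np.array([.5445,-.0465])
for n in("scene8","side8","scene10","side10","scene11","side11"):
    Q=region([n],(.557,-.016),.08,.1025,.1115)[0]; print(n,rect(Q),((np.array(rect(Q)[0])/1000-C)@ex).round(4))
E
```

```text
t19.78 vx -0.1518 vy -0.0353 dz -0.0013 r 0.0353 theta(mod) 1.607 F [-3.5 -0.1 -4.1] w 0.143
scene8 (array([558.1, -17.6]), array([ 30.4, 103.8]), 68.7) 0.0319
side8 (array([553.8, -19.1]), array([ 32.6, 102.9]), 68.8) 0.0289
scene10 (array([559.6, -13.2]), array([ 30.1, 105.3]), 69.2) 0.0365
side10 (array([555.3, -15.2]), array([ 32.8, 103.7]), 68.4) 0.0331
scene11 (array([562.5, -10.2]), array([ 30.2, 105.3]), 69.1) 0.0403
side11 (array([556.4, -10.5]), array([ 33.1, 104. ]), 68.6) 0.0379
```

View pics/c11.png

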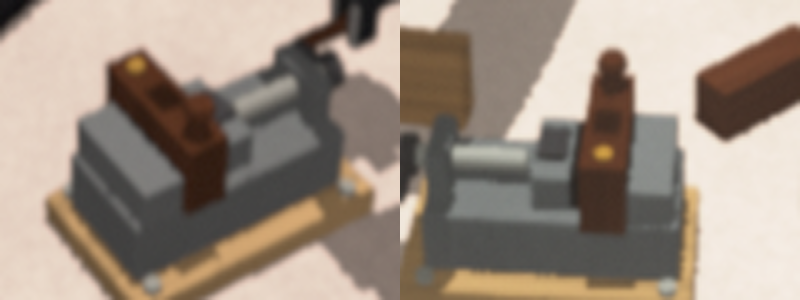

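>>> {"fn": "carry_out", "kwargs": {
  "moves": [
    [[0, 0, 0, -0.01, 0, 0.16, -1], [0, 0, 0, -0.11, 0, 0.29, -1], [0, 0, 0, -0.2, 0, 0.24, -1], [0, 0, 0, -0.14, 0, 0.1, -1], [0, 0, 0, 0, 0, 0, -1], [0, 0, 0, 0, 0, 0, -1]]
  ]
}}

```text
time: 20.38
tool_pos: [0.5084, -0.1951, 0.03]
tool_rot: [0.0, 0.983, -0.182, 0.001]
contact_force: [-5.7, 3.9, 9.6]
gripper_width: 0.139
```

```bash
python3 circ.py
```

```text
t20.38 vx -0.1516 vy -0.0196 dz -0.0285 r 0.0346 theta(mod) 2.541 F [-5.7  3.9  9.6] w 0.139
```

>>> {"fn": "carry_out", "kwargs": {
  "moves": [
    [[0, 0, 0, -0.15, 0, 0.07, -1], [0, 0, 0, -0.15, 0, 0.04, -1], [0, 0, 0, -0.14, 0, 0.01, -1], [0, 0, 0, 0, 0, 0, -1], [0, 0, 0, 0, 0, 0, -1], [0, 0, 0, 0, 0, 0, -1]]
  ]
}}

```text
time: 20.88
tool_pos: [0.495, -0.1904, 0.0255]
tool_rot: [0.001, 0.983, -0.183, 0.006]
contact_force: [4.6, -0.9, 0.4]
gripper_width: 0.137
```

```bash
python3 circ.py
```

```text
t20.88 vx -0.1520 vy -0.0054 dz -0.0330 r 0.0335 theta(mod) 2.981 F [ 4.6 -0.9  0.4] w 0.137
```

>>> {"fn": "carry_out", "kwargs": {
  "moves": [
    [[0, 0, 0, -0.08, 0, 0.01, -1], [0, 0, 0, 0, 0, 0, -1], [0, 0, 0, 0, 0, 0, -1], [0, 0, 0, 0, 0, 0, -1]]
  ]
}}

```text
time: 21.22
tool_pos: [0.4924, -0.1894, 0.0251]
tool_rot: [0.001, 0.983, -0.183, 0.006]
contact_force: [6.3, -2.4, -0.4]
gripper_width: 0.135
```

```bash
python3 circ.py
python3 - <<'E'
from vm import *
f=grab("side","side12");g=grab("scene","scene12")
cv2.imwrite("pics/c12.png",np.hstack([cv2.resize(f["frame"][190:270,240:360],(400,300),interpolation=2),cv2.resize(g["frame"][170:250,200:340],(400,300),interpolation=2)])[:,:,::-1])
yaw=np.radians(69); ex=np.array([np.cos(yaw),np.sin(yaw)]); C=np.array([.5445,-.0465])
for n in("scene12","side12"):
    Q=region([n],(.557,-.016),.08,.1025,.1115)[0]; print(n,rect(Q),((np.array(rect(Q)[0])/1000-C)@ex).round(4))
E
python3 circ.py
```

```text
t21.22 vx -0.1520 vy -0.0026 dz -0.0334 r 0.0335 theta(mod) 3.065 F [ 6.3 -2.4 -0.4] w 0.135
scene12 (array([563.3, -10.6]), array([ 30.2, 102.7]), 69.0) 0.0403
side12 (array([555.7, -10.6]), array([ 32.5, 105. ]), 68.6) 0.0375
t21.32 vx -0.1520 vy -0.0026 dz -0.0334 r 0.0335 theta(mod) 3.063 F [ 6.7 -1.7 -0.1] w 0.145
```

View pics/c12.png

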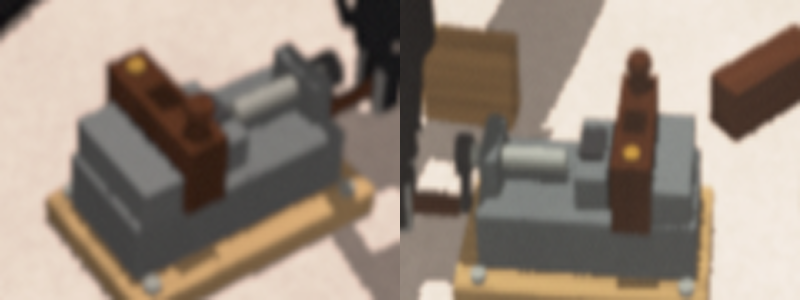

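The plane's position hasn't changed since the nip (scene 40.3 mm, then 40.3 mm), so it's seated on the fixed jaw. The crank is about 86° past the nip with the handle nearly straight down. Stopping here and releasing.

>>> {"fn": "carry_out", "kwargs": {
  "moves": [
    [[0, 0, 0, 0, 0, 0, 0], [0, 0, 0, 0, 0, 0, 0], [0, 0, 0, 0, 0, 0, 0], [0, 0, 0, 0, 0, 0, 0.1], [0, 0, 0, 0, 0, -0.3, 0.1], [0, 0, 0, 0, 0, -0.7, 0.1], [0, 0, 0, 0, 0, -0.9, 0.1], [0, 0, 0, 0, 0, -0.9, 0.1]]
  ]
}}

```text
time: 21.98
tool_pos: [0.4869, -0.1868, 0.1347]
tool_rot: [-0.0, 0.983, -0.182, -0.001]
contact_force: [0.6, -0.3, 0.2]
gripper_width: 0.547
```

>>> {"fn": "carry_out", "kwargs": {
  "moves": [
    [[0, 0, 0, 0, 0.3, -0.9, 0.1], [0, 0, 0, 0, 0.5, -0.9, 0.1], [0, 0, 0, 0, 0.5, -0.3, 0.1], [0, 0, 0, 0, 0, 0, 0.1], [0, 0, 0, 0, 0, 0, 0.1], [0, 0, 0, 0, 0, 0, 0.1]]
  ]
}}

```text
time: 22.48
tool_pos: [0.4686, -0.235, 0.2166]
tool_rot: [-0.001, 0.983, -0.182, -0.001]
contact_force: [-0.3, 0.6, -0.6]
gripper_width: 0.545
```

```bash
python3 circ.py
python3 - <<'E'
from vm import *
for n in("side","scene","wrist"): grab(n,n+"13")
f=load("side13");g=load("scene13");w=load("wrist13")
cv2.imwrite("pics/c13.png",np.hstack([cv2.resize(f["frame"],(400,300)),cv2.resize(g["frame"],(400,300))])[:,:,::-1])
cv2.imwrite("pics/w13.png",np.hstack([cv2.resize(w["frame"],(400,300)),cv2.resize(g["frame"][170:250,200:340],(400,300),interpolation=2)])[:,:,::-1])
meas("wrist13")
yaw=np.radians(69); ex=np.array([np.cos(yaw),np.sin(yaw)]); ey=np.array([-ex[1],ex[0]]); C=np.array([.5445,-.0465])
for n in("scene13","side13","wrist13"):
    Q=region([n],(.557,-.016),.08,.1025,.1115)[0]; d=np.array(rect(Q)[0])/1000-C; print(n,rect(Q),(d@ex).round(4),(d@ey).round(4))
    P=cloud(load(n)).reshape(-1,3); d=P[:,:2]-C; m=(d@ex<-.125)&(d@ex>-.17)&(abs(d@ey)<.05)&(P[:,2]>.025)&(P[:,2]<.1); print(" handle",m.sum(),np.median((d@ey)[m]).round(4),np.percentile(P[m,2],[10,50,90]).round(4))
E
```

```text
t22.48 vx -0.2032 vy 0.0033 dz 0.1581 r 0.1581 theta(mod) 6.262 F [-0.3  0.6 -0.6] w 0.545
wrist13 jaw 213 vx [-0.0547 -0.047  -0.0398] vy [-0.0038  0.001   0.0059] z 0.0822 (array([526.8, -90.3]), array([15.4, 11.4]), 67.5)
wrist13 handle 13937 vx [-0.1895 -0.1852 -0.1344] vy [-0.0258 -0.0036  0.0313] z 0.3047 (array([ 489.3, -188.9]), array([ 74.6, 119. ]), 69.0)
wrist13 board 3439 vx [-0.102  -0.0837 -0.0202] vy [-0.058   0.0157  0.0598] z 0.0206 (array([ 521.9, -102.5]), array([ 84.8, 120.6]), 69.1)
scene13 (array([561.7,  -9.8]), array([ 29.9, 103.9]), 69.2) 0.0404 -0.0029
 handle 112 -0.0091 [0.0365 0.0427 0.0467]
side13 (array([556.5, -11.2]), array([ 32.9, 104.9]), 69.6) 0.0373 0.0014
 handle 80 0.0032 [0.0401 0.0444 0.0478]
wrist13 (array([0., 0.]), array([0., 0.]), 0.0) -0.1517 0.525
 handle 640 -0.0031 [0.0424 0.0456 0.0471]
```

View pics/c13.png

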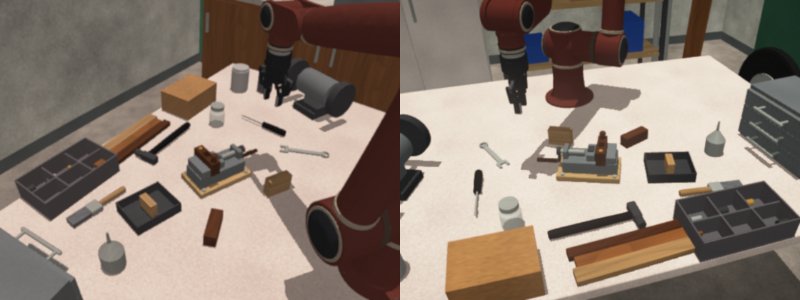

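View pics/w13.png

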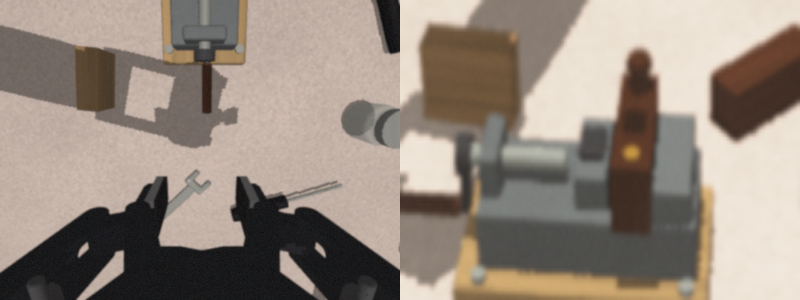

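Wrist view: the handle is 3 mm short of straight down (about 175°), which agrees with the arm reading. Nothing else has moved and the gripper is clear, so I'm handing in.

```bash
python3 -c "
from plant import ticket; print(ticket.job_done())"
```

```text
the job is handed in; nothing more can be done
None
```

The job is done and handed in at about 23 s. The offcut is in the steel tray, and the plane stands sole-down across the middle of the jaws, clamped gently.

- **Clamping:** the crank stopped about 86° past the computed nip, close to a quarter turn and not over. The arm reading and the wrist picture both put the handle about 5° short of straight down, about 15.6 rad against the nip at 14.1 rad. The rubber should be squeezed about 3.8 mm, or roughly 38 N.
- **Seating:** the plane stopped moving at the computed nip and stayed put as the jaw squeezed further. It stayed within about 1° of square to the jaws.
- **Bystanders:** in the last pictures the other bench items look where they were, and the gripper is well clear. I checked these by eye, not by measurement.
- **Disagreement:** the scene and side cameras put the clamped plane 2–5 mm nearer the fixed jaw than the geometry allows. They also differ from each other by about 3 mm, so I relied on the crank angle and the given dimensions instead.

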